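Release the safety tab and swing up the pot clamp

ROBOT

A 6-joint arm with a two-finger parallel gripper is mounted at the origin on the work surface. World frame = base frame: x ahead of the robot, y to its left, z up, the work surface at z = 0. Lengths are in m, angles in rad, forces in N, time in s.
With the tool pointing down it reaches from about 0.3 to 0.95 m from the base axis. Payload 3.1 kg.
Tool frame: the origin (TCP) lies between the finger pads; the fingertips stand 17 mm ahead of it and the grasp point (between the pads) lies 2 mm behind it; y points along the fingers, z is the direction in which the jaws open and shut, and the axes are right-handed (so a half turn about y gives the same grasp; the last joint's range is limited). The gripper opens to 85 mm and grips with 20 to 120 N. Pads are 22 mm wide; open, the fingers measure 114 mm over their backs; the gripper's body (76 mm by 85 mm) begins 54 mm behind the grasp point. The pads swing forward as they close: fully open they stand 13 mm farther back than shut.
Start: joints at [-1.371, 0.308, 1.634, -0, 1.2, -0.07], TCP at [0.167, -0.602, 0.248] pointing down, gripper open.
Joint ranges: [-3.06, 3.06], [-0.79, 1.96], [0.05, 2.63], [-1.19, 4.34], [0.05, 2.64], [-2.94, 2.94]. Speed limits (rad/s): [2.79, 2.79, 3.14, 3.14, 3.14, 3.14].

INTERFACE

Orientations are given as a unit quaternion [w, x, y, z].
In Python, from workcell import status, vision, ticket gives the robot as it stands. The module is installed in compiled form; this text tells all that it offers.
- The arm moves only by the tool carry_out, never from a script. Its argument "motion" is text: rows parted by semicolons, each of 5 numbers parted by spaces: the shift along the tool's x, y, z in mm, then the turn about the tool's y in rad, then the opening, from 0 (shut) to 1 (fully open). In form: x y z twist gripper; .... A call has 1 to 5 rows; each row is the pose to reach, as a shift and turn from the pose commanded when the call began, along the tool's axes at that moment; what a row does not reach only later rows make up. A row lasts 1/8 s, in which the tool goes at most 62.5 mm and 10.7 degrees, less where a joint would pass 70% of its speed; a pose out of reach is approached as far as the arm can. A call with a gripper value outside its range is refused whole. The fingers move at their own pace and stop on an object; "squeeze" is the grip in N (left out, the last holds). Time passes only in rows, so rows that repeat a pose let the fingers close. It gives the time, the measured TCP pose, the force and the opening at its end, in the units of the state.
- status.sense(): the state, without advancing time (a new reading comes with each control period).
- vision.get_image(name): name is "scene" or "top"; returns a dict with "color" (400x640x3 uint8, red, green, blue), "intrinsics" (3x3 intrinsics, pixels), "k1" (the pictures are not rectified: a ray, as slopes to the right and down, at radius r is drawn at 1 + k1 r^2 times it, then the intrinsics apply), "extrinsics" (4x4, takes a point from world to camera coordinates). Camera axes: x right, y down, z forward; pixel columns grow to the right and rows downward; lengths in m; the calibration is good to about 2 mm. A picture is of the moment at which its call begins. There is no depth.
- ticket.hand_in(): hands the job in, once; it reports no verdict.
The state is a dict: "t": time; "q": joint angles; "joint_vel": joint speeds; "tau": joint torques, N m; "position": TCP position; "tool_rot": TCP orientation; "wrist_force": force on the tool from outside, world axes, zero at the start; "ft_torque": the same for the moment, N m; "finger_gap": opening from 0.0 (shut) to 1.0 (fully open).
Only numpy, scipy, OpenCV 4.12 (cv2) and the standard library are available. Lean on these libraries where they do the work, as an engineer would, in place of code of your own. Each camera call takes 0.05 s, during which the arm holds its last target.

TASK

Open the hold-down clamp on the small steel pot: with the fingers closed, gently push the red safety tab away from the clamp arm until it clicks and stays back on its own, then take the clamp by its yellow grip rod and swing it all the way up so that it stays up, and let go. Do not force the tab against its stop, do not pull the clamp against the locked tab, and leave the jar, beaker and spatula where they are.

Things in the scene. Friction and masses are not known exactly. Their poses are not given: they have to be found in the camera images.
- stand: Black hot-plate base 230 (x = -100 to 130) x 320 mm, 30 high, fixed, with a pot (diameter 100) under a hinged clamp arm. Origin on the underside; x: the way the tab is pushed; y: from the clamp's hinge (y = -100) to its grip rod (y = 125); z up. Clamp arm: bar 30 mm wide, 8 thick, centred on x = 0, top at z = 109. Grey lock housing at x = 29 to 128, y = 15 to 55, top z = 110.
- tab_lug (a point): Centre of the safety tab's red upright lug, 10 mm in the stand's x, 24 in y, 20 high; locked, at (55, 35, 126.5) in the stand's frame. Push it in the stand's +x, on its face towards the arm (5 mm from this point); the space there is free above the tab's flat steel tongue (top 10 mm below this point), which reaches over the arm and blocks it. Axes as the stand's.
- tab (a joint): Tab travel in m, 0 = locked, growing along the stand's +x; clear of the arm from 0.008. A 1 to 2 N spring returns it unless it is past a ball click that takes 5 to 8 N. The click varies, at 0.010 to 0.040, and must be felt; a firm stop follows 4 to 5 mm after it. Let go there, the tab rests 1 to 2 mm short of the stop. Over 16 N of finger force damages it.
- clamp (a joint): Angle of the clamp arm in rad: 0 = down, growing as the grip rod rises, stop at 1.25. The hinge is stiff: the arm stays where it is left and takes 3 to 5 N at the rod to raise. With the tab locked it is blocked within 0.02 to 0.03; pulling it against the tab with more than 20 N spoils the lock.
- clamp_hinge (a point): A point on the clamp's hinge axis, midway between the two cheeks, 105 mm above the table. The hinge axis is the stand's x. Fixed to the stand.
- grip_rod (a point): Centre of the yellow round grip rod at the arm's end: diameter 14 mm, along the stand's x, 76 free between the bow's side arms, 225 from the hinge axis, 105 above the table when down. 50 mm free inside the bow, 68 below, open outside. Pinch it from above, fingers closing along the stand's y; it may turn between them. The point turns with the clamp.
- jar_mid (a point): Bystander: closed clear jar with white cap, diameter 56, 75 mm high, loose on the table. Point at its centre. Leave alone.
- beaker_mid (a point): Bystander: open glass beaker, diameter 64, 85 mm high, loose on the table. Point at its centre. Leave alone.
- spatula_grip (a point): Bystander: green spatula, 170 mm long, lying on the table on the stand's -x side. Point on its handle. Leave alone.

How it is judged:
On the way, in this order (a step that is already met when the one before it is completed fails the run):
1. the safety tab has clicked back and stays released with the fingers off it (value of joint tab above 0.012 m and contact force between the fingers and tab below 0.3 N and value of joint clamp below 0.1 rad), for 0.3 s.
2. the clamp is swung up (value of joint clamp above 1 rad), for 0.2 s.
At the end, for the whole second after the job is handed in: The clamp stands up at 1.0 rad or more (its stop is at 1.25) and is at rest, and the safety tab is still clicked back (travel over 12 mm) (value of joint clamp above 1 rad and value of joint tab above 0.012 m and velocity of joint clamp between -0.05 and 0.05 rad/s); the robot touches nothing.
It fails at once if the tab is pushed with more than 16 N (contact force between the fingers and tab above 16 N).
It fails at once if the clamp is pulled against the safety tab with more than 20 N (contact force between clamp and tab above 20 N).
It fails at once if a bystander is moved by more than 25 mm (distance of any of jar_mid, beaker_mid, spatula_grip from where it was at the start of the episode above 0.025 m).
It also fails if it takes over 54 s, if anything falls off the work surface, if the arm or the gripper's body presses on something with over 40 N, if the wrist force passes 120 N, or if a joint passes its speed limit or range.

## Working session

There is one attempt and no reset: what is moved stays moved. The work goes in short steps, Python scripts to look and compute and a tool call to move; the robot and the scene stay as the last step left them, time stands still between calls to the robot, and variables do not carry over. Pictures are saved under pics/ and viewed, and the job is handed in when it is done.

Besides the shell and the picture viewer there is one more tool, called after "Emit:" as name(argument=value, ...), one argument or row to a line, values as JSON. carry_out: Moves the arm, as the interface text tells. Its arguments: {"type":"object","properties":{"motion":{"type":"string"},"squeeze":{"type":"number"}},"required":["motion"]}

```bash
mkdir -p pics; python3 - <<'E'
from workcell import status, vision
import cv2, numpy as np, pickle
s=status.sense(); print({k:np.round(v,3).tolist() for k,v in s.items()})
D={}
for n in ["scene","top"]:
    d=vision.get_image(n); D[n]=d
    cv2.imwrite(f"pics/{n}0.png",d["color"][:,:,::-1])
    print(n,d["intrinsics"],d["k1"],np.round(d["extrinsics"],4))
pickle.dump(D,open("d0.pkl","wb"))
E
```

```text
{'t': 0.0, 'q': [-1.371, 0.309, 1.635, -0.0, 1.2, -0.07], 'joint_vel': [0.0, -0.001, 0.001, 0.002, 0.002, -0.0], 'tau': [-0.002, -41.526, -27.666, -0.0, 0.01, -0.0], 'position': [0.166, -0.602, 0.247], 'tool_rot': [0.095, -0.095, 0.702, -0.7], 'wrist_force': [-0.055, -0.059, 0.365], 'ft_torque': [-0.001, 0.038, -0.012], 'finger_gap': 1.001}
scene [[463.98357588   0.         318.90316376]
 [  0.         463.98357588 204.25891992]
 [  0.           0.           1.        ]] -0.10760782160209009 [[-0.6741  0.7386 -0.0068  0.4303]
 [ 0.6291  0.5693 -0.5293 -0.2899]
 [-0.3871 -0.3611 -0.8484  1.2473]
 [ 0.      0.      0.      1.    ]]
top [[363.29168818   0.         324.49170482]
 [  0.         363.29168818 197.23426932]
 [  0.           0.           1.        ]] 0.016743666580944883 [[-0.0042 -0.9999 -0.0161 -0.0524]
 [-0.9964  0.0056 -0.0844  0.5662]
 [ 0.0845  0.0157 -0.9963  0.7565]
 [ 0.      0.      0.      1.    ]]
```

View pics/scene0.png

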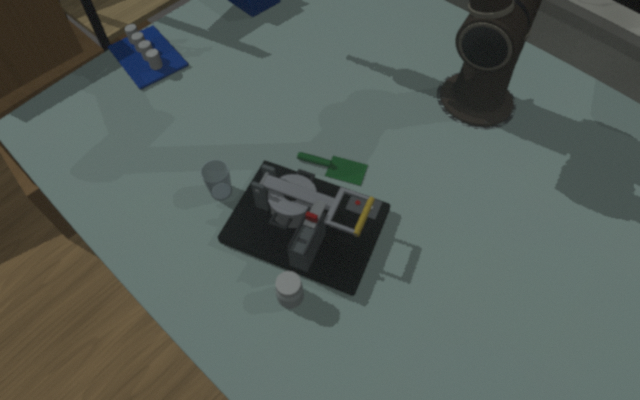

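View pics/top0.png

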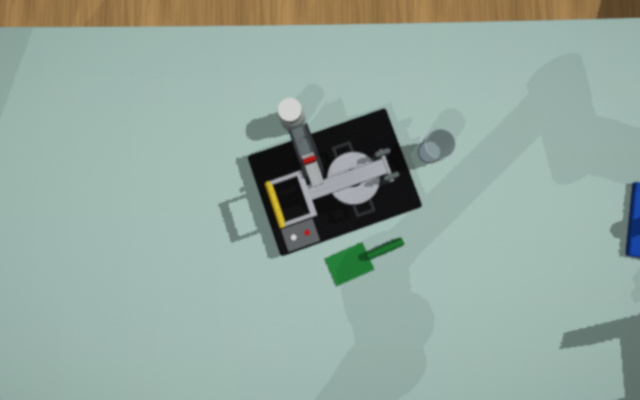

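The scene view shows the stand at about (305,225), with the lug at (311,217) and the rod at (364,216). The top view shows the lug at (309,158), the rod at (275,203), the jar at (290,110) and the beaker at (430,150). The spatula is at (360,260) and the black base corners are visible.

```bash
cat > h.py <<'E'
import numpy as np, cv2
def ray(d,uv):
    K=d["intrinsics"]; E=np.array(d["extrinsics"])
    x,y=(uv[0]-K[0,2])/K[0,0],(uv[1]-K[1,2])/K[1,1]
    # invert radial
    rd=np.hypot(x,y); r=rd
    for _ in range(30): r=rd/(1+d["k1"]*r*r)
    s=r/rd if rd>0 else 1
    v=E[:3,:3].T@np.array([x*s,y*s,1]); c=-E[:3,:3].T@E[:3,3]
    return c,v/np.linalg.norm(v)
def onz(d,uv,z):
    c,v=ray(d,uv); return c+v*(z-c[2])/v[2]
def tri(d1,u1,d2,u2):
    c1,v1=ray(d1,u1);c2,v2=ray(d2,u2)
    A=np.array([v1,-v2]).T; t=np.linalg.lstsq(A,c2-c1,rcond=None)[0]
    p,q=c1+v1*t[0],c2+v2*t[1]; return (p+q)/2,np.linalg.norm(p-q)
def proj(d,p):
    E=np.array(d["extrinsics"]);K=d["intrinsics"];c=E[:3,:3]@p+E[:3,3];a=c[:2]/c[2];a=a*(1+d["k1"]*(a@a));return K[:2,:2]@a+K[:2,2]
def blobs(d,col,amin=6):
    hsv=cv2.cvtColor(d["color"],cv2.COLOR_RGB2HSV);H,S,V=[hsv[...,i].astype(int) for i in range(3)]
    m={"red":((H<8)|(H>172))&(S>120)&(V>60),"yel":(H>18)&(H<34)&(S>130)&(V>90),"grn":(H>45)&(H<75)&(S>120)}[col]
    n,l,st,c=cv2.connectedComponentsWithStats(m.astype(np.uint8))
    return [(c[i],st[i],cv2.minAreaRect(np.argwhere(l==i)[:,::-1].astype(np.float32))) for i in range(1,n) if st[i,4]>=amin]
E
python3 - <<'E'
import pickle; from h import *
np.set_printoptions(precision=4,suppress=True)
D=pickle.load(open("d0.pkl","rb"))
for n in D:
  for c in ["red","yel","grn"]:
    for b in blobs(D[n],c): print(n,c,b[0],b[1],b[2])
d=D["top"]
hsv=cv2.cvtColor(d["color"],cv2.COLOR_RGB2GRAY)
m=(hsv<40).astype(np.uint8); m[:, 450:]=0
k,l,st,c=cv2.connectedComponentsWithStats(m); i=1+np.argmax(st[1:,4]); print(st[i],c[i])
r=cv2.minAreaRect(np.argwhere(l==i)[:,::-1].astype(np.float32)); bp=cv2.boxPoints(r); print(r)
P=np.array([onz(d,p,0.03) for p in bp]); print(P, [np.linalg.norm(P[i]-P[i-1]) for i in range(4)], P.mean(0))
E
```

```text
scene red [357.3333 202.25  ] [356 201   4   4  12] ((357.5, 202.5), (3.0, 3.0), 90.0)
scene red [310.8519 215.4444] [306 212  11   8  54] ((311.0, 215.5), (11.161048889160156, 4.858338832855225), 23.198591232299805)
scene yel [363.1813 215.2802] [355 198  18  35 182] ((363.281005859375, 214.8978271484375), (5.135037899017334, 37.9992790222168), 25.016895294189453)
scene grn [300.5 155. ] [299 154   4   3   6] ((300.5, 154.99998474121094), (3.4785051345825195, 0.9486832022666931), 18.43494987487793)
scene grn [312.85 157.7 ] [304 155  20   7  40] ((313.3846130371094, 157.92306518554688), (19.64609718322754, 3.5082316398620605), 15.255120277404785)
scene grn [347.2312 170.7266] [327 157  39  27 545] ((345.97747802734375, 170.08676147460938), (35.278106689453125, 19.324085235595703), 14.534453392028809)
top red [309.2222 159.4444] [303 155  13   9  72] ((309.1499938964844, 159.4499969482422), (5.375871658325195, 13.28156566619873), 71.56504821777344)
top red [306.5926 232.2593] [304 230   6   6  27] ((306.5000305175781, 232.00003051757812), (4.949747085571289, 4.949747085571289), 45.0)
top yel [275.1592 204.0615] [265 181  20  48 358] ((275.3500061035156, 204.04998779296875), (49.01530075073242, 7.589465618133545), 71.56504821777344)
top grn [355.8475 260.6727] [ 326  239   77   46 1436] ((366.0670166015625, 256.0257873535156), (28.734298706054688, 77.8770523071289), 66.03751373291016)
[ 312  110  108  131 5964] [363.0971 174.9515]
((353.142333984375, 174.401123046875), (103.48465728759766, 106.34233093261719), 70.46334838867188)
[[ 0.6825  0.0279  0.03  ]
 [ 0.7589 -0.1892  0.03  ]
 [ 0.547  -0.2582  0.03  ]
 [ 0.473  -0.0461  0.03  ]] [np.float64(0.22216233356094803), np.float64(0.2301462973164214), np.float64(0.2228617917992863), np.float64(0.22466899710730207)] [ 0.6153 -0.1164  0.03  ]
```

```bash
cat > fit.py <<'E'
import pickle; from h import *
np.set_printoptions(precision=4,suppress=True)
D=pickle.load(open("d0.pkl","rb"));T,S=D["top"],D["scene"]
print("lug",tri(T,(309.2,159),S,(310.9,215.6))); print("rod",tri(T,(275.2,204),S,(363.3,215)))
print("lug@.1365",onz(T,(309.2,158.5),.1315),"rod@.108",onz(T,(275.2,204.0),.108), "S",onz(S,(310.9,215),.130),onz(S,(363.3,215),.108))
C=np.array([onz(T,p,.03) for p in [(249,156),(385,109),(421,206),(281,254)]]); print(C,[np.linalg.norm(C[i]-C[i-1]) for i in range(4)])
# rod direction
b=[x for x in blobs(T,"yel")][0]; bp=cv2.boxPoints(b[2]); P=np.array([onz(T,p,.107) for p in bp]);e=[P[(i+1)%4]-P[i] for i in range(4)];e=max(e,key=np.linalg.norm);print("rod dir",e,np.linalg.norm(e),np.degrees(np.arctan2(e[1],e[0])))
for i in range(4): 
  v=C[i]-C[i-1]; print(np.degrees(np.arctan2(v[1],v[0])))
E
python3 fit.py
python3 -c "
import cv2
for n,(x,y) in dict(top=(230,90),scene=(200,140)).items():
  a=cv2.imread(f'pics/{n}0.png')[y:y+175,x:x+210]; cv2.imwrite(f'pics/{n}0z.png',cv2.resize(a,None,fx=3.4,fy=3.4,interpolation=2))"
```

```text
lug (array([ 0.6292, -0.0284,  0.1279]), np.float64(6.893779208439339e-05))
rod (array([0.5467, 0.0386, 0.1028]), np.float64(0.00022688356017195728))
lug@.1365 [ 0.6295 -0.0286  0.1315] rod@.108 [0.5463 0.0379 0.108 ] S [ 0.6291 -0.0284  0.13  ] [0.5494 0.0402 0.108 ]
[[ 0.6555  0.1071  0.03  ]
 [ 0.7564 -0.1871  0.03  ]
 [ 0.5457 -0.2591  0.03  ]
 [ 0.446   0.0368  0.03  ]] [np.float64(0.22092665416574117), np.float64(0.310953279273659), np.float64(0.22267166306153122), np.float64(0.3122274964800909)]
rod dir [-0.0895 -0.0303  0.    ] 0.09451729383531915 -161.27638461724604
18.557430496996304
-71.0728822218427
-161.1130615284724
108.60606174386356
```

View pics/top0z.png

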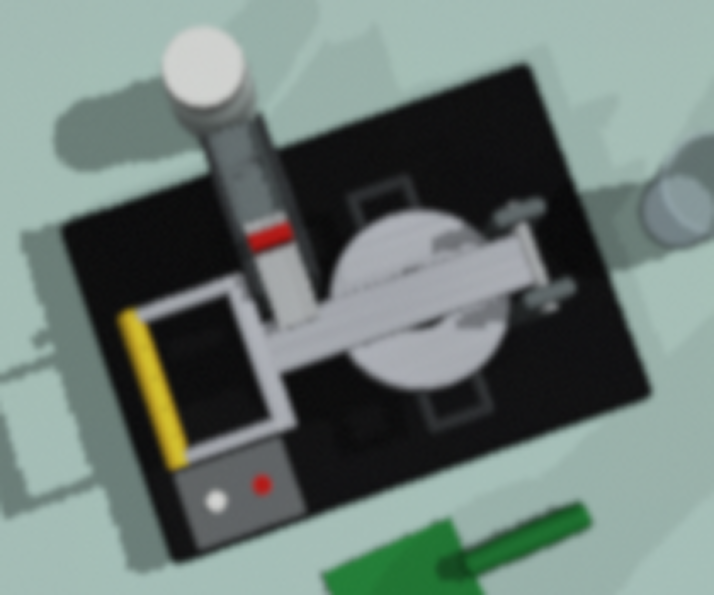

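View pics/scene0z.png

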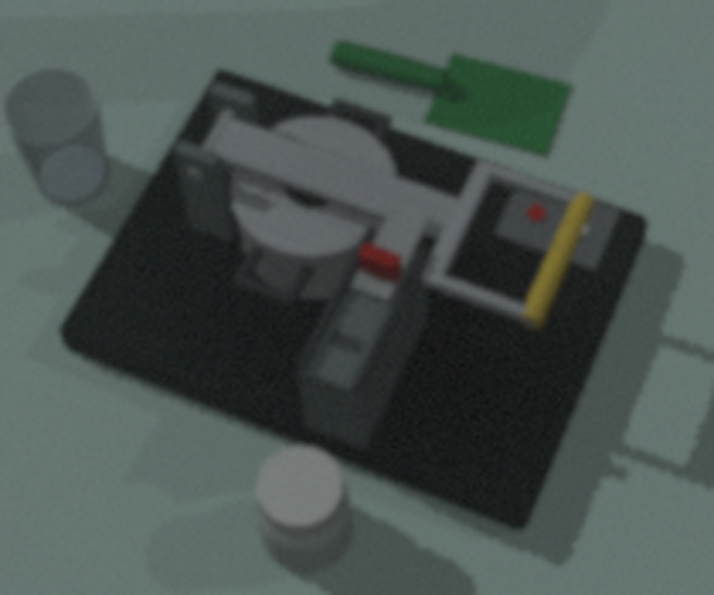

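The views agree: the stand's +x lies about 18.8° from world x, and O is about (0.587, -0.080). The lug, rod and base corners give the same origin within 2 mm. Next I'll work out the approach.

```bash
cat > go.py <<'E'
import sys; from h import *
from workcell import status
from scipy.spatial.transform import Rotation as Rn
np.set_printoptions(precision=3,suppress=True)
a=np.radians(18.8); ex=np.array([np.cos(a),np.sin(a),0]); ey=np.array([-np.sin(a),np.cos(a),0]); O=np.array([.587,-.0798,0])
def W(x,y,z): return O+(ex*x+ey*y)/1000+np.array([0,0,z/1000])
def st(): 
    s=status.sense(); q=s["tool_rot"]; R=Rn.from_quat([q[1],q[2],q[3],q[0]]).as_matrix(); return s,np.array(s["position"]),R
def rep():
    s,p,R=st(); d=p-O; f=np.array(s["wrist_force"])
    print("t",round(s["t"],2),"TCP stand mm",1000*np.array([d@ex,d@ey,d[2]]),"F stand",f@ex,f@ey,f[2],"gap",round(s["finger_gap"],3)); return s,p,R
def plan(x,y,z):
    s,p,R=rep(); sh=R.T@(W(x,y,z)-p)*1000
    # twist about tool y so tool z // stand y
    v=R.T@ey; tw=[np.arctan2(v[0],v[2]),np.arctan2(-v[0],-v[2])]
    print("R",R.round(3).tolist()); print("shift mm",sh,"twists",tw,"q",np.array(s["q"]))
if __name__=="__main__":
    if len(sys.argv)>3: plan(*map(float,sys.argv[1:4]))
    else: rep()
E
python3 go.py 26 35 200
```

```text
t 0.1 TCP stand mm [-566.349 -358.504  247.131] F stand 0.0019024445660681677 -0.47725786067187204 -0.09555690622636437 gap 1.002
R [[-0.964, -0.0, 0.267], [-0.267, 0.002, -0.964], [-0.0, -1.0, -0.002]]
shift mm [-568.389   48.134 -427.273] twists [np.float64(3.083248591179082), np.float64(-0.058344062410711314)] q [-1.371  0.309  1.635  0.     1.2   -0.07 ]
```

Emit:
carry_out(
  motion="-45 0 -34 0 0; -90 0 -68 0 0; -135 0 -102 -0.03 0; -180 0 -135 -0.058 0; -225 0 -169 -0.058 0",
  squeeze=20,
)

```text
t: 0.72
position: [0.3391, -0.3778, 0.2479]
tool_rot: [0.115, -0.115, 0.698, -0.698]
wrist_force: [-1.0, -1.3, 0.1]
finger_gap: -0.003
```

```bash
python3 go.py 26 35 200
```

```text
t 0.72 TCP stand mm [-330.734 -202.214  247.915] F stand -1.34876661305813 -0.867587004638773 0.0815552847780789 gap -0.003
R [[-0.947, -0.0, 0.322], [-0.322, 0.0, -0.947], [-0.0, -1.0, -0.0]]
shift mm [-356.599   48.029 -237.393] twists [np.float64(3.141035589238297), np.float64(-0.000557064351496431)] q [-0.925  0.081  1.906  0.     1.155  0.318]
```

Emit:
carry_out(
  motion="-50 0 -33 0 0; -100 0 -66 0 0; -150 0 -100 0 0; -200 0 -133 0 0; -250 0 -166 0 0",
)

```text
t: 1.35
position: [0.5223, -0.1401, 0.248]
tool_rot: [-0.115, 0.116, -0.698, 0.698]
wrist_force: [-0.4, -1.1, 0.1]
finger_gap: 0.002
```

Emit:
carry_out(
  motion="-45 0 -30 0 0; -80 0 -55 0 0; -100 0 -70 0 0; -100 0 -70 0 0",
)

```text
t: 1.85
position: [0.5941, -0.0418, 0.2476]
tool_rot: [0.116, -0.117, 0.698, -0.697]
wrist_force: [0.1, 0.2, 0.3]
finger_gap: 0.005
```

```bash
python3 go.py 26 35 200
```

```text
t 1.85 TCP stand mm [ 18.951  33.662 247.591] F stand 0.1948687643969163 0.1492458995283834 0.26490404971171083 gap 0.005
R [[-0.946, -0.001, 0.325], [-0.325, 0.0, -0.946], [0.001, -1.0, -0.001]]
shift mm [-7.091 47.586 -1.293] twists [np.float64(-3.138987340366382), np.float64(0.002605313223411437)] q [-0.143  0.253  1.705  0.     1.184  1.097]
```

Emit:
carry_out(
  motion="-3 40 -1 0 0; -3 80 -1 0 0; -3 97 -1 0 0; -3 97 -1 0 0",
)

```text
t: 2.35
position: [0.5948, -0.0421, 0.1499]
tool_rot: [0.114, -0.116, 0.698, -0.697]
wrist_force: [0.1, 0.3, 0.8]
finger_gap: -0.001
```

```bash
python3 go.py 26 35 141; cat > look.py <<'E'
import sys,pickle,cv2; from workcell import vision; from h import *
t=sys.argv[1]; D={}
out=[]
for n,(x,y) in dict(top=(230,90),scene=(200,140)).items():
    d=vision.get_image(n); D[n]=d
    out.append(cv2.resize(d["color"][y:y+175,x:x+210,::-1],(400,333),interpolation=2))
    for c in ("red","yel"): print(n,c,[(b[0].round(1).tolist(),int(b[1][4])) for b in blobs(d,c)])
pickle.dump(D,open(f"d{t}.pkl","wb")); cv2.imwrite(f"pics/{t}.png",cv2.hconcat(out))
E
python3 look.py 1
```

```text
t 2.35 TCP stand mm [ 19.569  33.172 149.936] F stand 0.1495166104981014 0.2589396508387511 0.8380451137918569 gap -0.001
R [[-0.947, -0.003, 0.321], [-0.321, 0.0, -0.947], [0.003, -1.0, -0.001]]
shift mm [-6.458  8.918 -1.823] twists [np.float64(3.1404343051885357), np.float64(-0.0011583484012576927)] q [-0.144  0.365  1.775 -0.     1.006  1.1  ]
top red [([306.7, 232.1], 25)]
top yel [([275.1, 204.5], 371)]
scene red [([357.4, 202.1], 11), ([310.8, 215.9], 65)]
scene yel [([364.3, 213.8], 164)]
```

View pics/1.png

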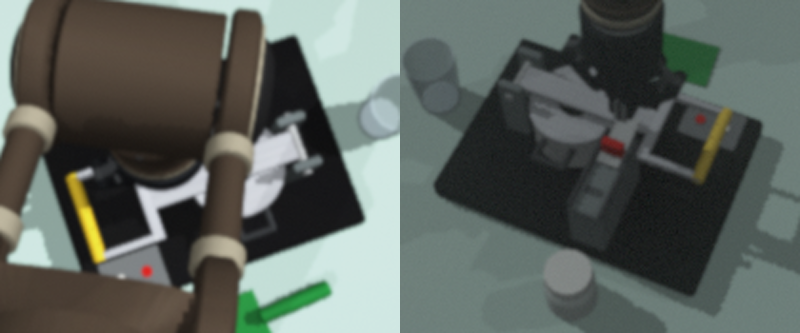

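In the scene view, the closed fingers hang over the tongue just on the arm side of the lug, which sits at (311,216) in the full image. I'll lower to tip z ≈ 0.125 and start pushing.

Emit:
carry_out(
  motion="0 4 -2 0 0; 0 8 -2 0 0; 0 8 -2 0 0",
)

```text
t: 2.82
position: [0.5955, -0.0395, 0.1433]
tool_rot: [0.115, -0.116, 0.698, -0.698]
wrist_force: [-1.2, 0.2, -0.2]
finger_gap: 0.002
```

Emit:
carry_out(
  motion="-3 0 0 0 0; -6 0 0 0 0; -6 0 0 0 0",
)

```text
t: 3.2
position: [0.6018, -0.0376, 0.1434]
tool_rot: [-0.116, 0.115, -0.698, 0.698]
wrist_force: [0.4, -0.6, -0.7]
finger_gap: 0.001
```

```bash
python3 go.py
```

```text
t 3.2 TCP stand mm [ 27.581  35.172 143.414] F stand 0.2342507015357561 -0.6742292738908555 -0.6778924709033852 gap 0.001
```

Emit:
carry_out(
  motion="-2 0 0 0 0; -4 0 0 0 0; -6 0 0 0 0; -8 0 0 0 0; -8 0 0 0 0",
)

```text
t: 3.82
position: [0.6091, -0.0351, 0.1433]
tool_rot: [-0.115, 0.115, -0.698, 0.698]
wrist_force: [-0.3, -0.6, -0.7]
finger_gap: 0.0
```

Emit:
carry_out(
  motion="-1 0 0 0 0; -2 0 0 0 0; -2 0 0 0 0",
)

```text
t: 4.2
position: [0.6109, -0.0345, 0.1433]
tool_rot: [-0.115, 0.115, -0.698, 0.698]
wrist_force: [-0.1, -0.4, 0.5]
finger_gap: -0.001
```

Emit:
carry_out(
  motion="-1 0 0 0 0; -2 0 0 0 0; -2 0 0 0 0",
)

```text
t: 4.58
position: [0.6128, -0.0338, 0.1433]
tool_rot: [0.115, -0.115, 0.698, -0.698]
wrist_force: [-0.3, -0.9, -0.3]
finger_gap: 0.0
```

```bash
python3 go.py; python3 look.py 2
```

```text
t 4.58 TCP stand mm [ 39.207  35.235 143.29 ] F stand -0.54852211687783 -0.7774648634687353 -0.310334730027432 gap 0.0
top red []
top yel [([272.6, 196.6], 254)]
scene red [([357.5, 202.2], 13), ([311.0, 215.8], 70)]
scene yel [([363.6, 214.7], 185)]
```

Emit:
carry_out(
  motion="-1 0 0 0 0; -2 0 0 0 0; -2 0 0 0 0",
)

```text
t: 5.05
position: [0.6144, -0.0332, 0.1432]
tool_rot: [-0.115, 0.116, -0.698, 0.698]
wrist_force: [-1.3, -0.5, 0.6]
finger_gap: 0.001
```

Emit:
carry_out(
  motion="-1 0 0 0 0; -2 0 0 0 0; -2 0 0 0 0",
)

```text
t: 5.42
position: [0.6164, -0.0325, 0.1432]
tool_rot: [0.115, -0.116, 0.698, -0.698]
wrist_force: [-1.2, 0.3, 0.6]
finger_gap: -0.002
```

Emit:
carry_out(
  motion="-1 0 0 0 0; -2 0 0 0 0; -2 0 0 0 0",
)

```text
t: 5.8
position: [0.6184, -0.0318, 0.1432]
tool_rot: [0.115, -0.115, 0.698, -0.698]
wrist_force: [-0.3, -1.1, 0.7]
finger_gap: 0.001
```

```bash
python3 go.py; python3 look.py 3
```

```text
t 5.8 TCP stand mm [ 45.197  35.309 143.2  ] F stand -0.6847008375296186 -0.9503031503206428 0.6845216744138019 gap 0.001
top red []
top yel [([271.2, 192.6], 186)]
scene red [([357.4, 202.4], 13), ([310.0, 217.7], 78)]
scene yel [([363.4, 215.0], 195)]
```

Emit:
carry_out(
  motion="-1 0 0 0 0; -2 0 0 0 0; -2 0 0 0 0",
)

```text
t: 6.28
position: [0.6203, -0.0312, 0.1432]
tool_rot: [0.115, -0.115, 0.698, -0.698]
wrist_force: [-0.8, -0.5, 0.6]
finger_gap: 0.0
```

Emit:
carry_out(
  motion="-1 0 0 0 0; -1 0 0 0 0",
)

```text
t: 6.52
position: [0.6212, -0.0309, 0.1432]
tool_rot: [0.115, -0.115, 0.698, -0.698]
wrist_force: [-1.6, 0.3, -0.4]
finger_gap: 0.002
```

Emit:
carry_out(
  motion="-1 0 0 0 0; -1 0 0 0 0",
)

```text
t: 6.78
position: [0.6222, -0.0306, 0.1432]
tool_rot: [0.115, -0.115, 0.698, -0.698]
wrist_force: [-1.1, -1.4, -0.2]
finger_gap: -0.004
```

```bash
python3 go.py; python3 look.py 4; python3 - <<'E'
import pickle;from go import *
for k in (1,2,3,4):
  d=pickle.load(open(f"d{k}.pkl","rb"))["scene"]; b=max(blobs(d,"red"),key=lambda b:b[1][4])[0]
  p=(onz(d,b,.132)-O); print(k,p@ex*1000,p@ey*1000)
E
```

```text
t 6.78 TCP stand mm [ 49.177  35.265 143.24 ] F stand -1.508173320149505 -1.0168871674184667 -0.15503836236844143 gap -0.004
top red []
top yel [([270.3, 190.0], 140)]
scene red [([357.5, 202.2], 13), ([309.2, 219.4], 78)]
scene yel [([363.2, 215.5], 198)]
1 59.47958455443643 36.267589770970616
2 58.999681788999446 36.51089093076911
3 63.62723690810664 36.45919503102027
4 67.71089586799881 36.5533812946002
```

Emit:
carry_out(
  motion="-0.5 0 0 0 0; -1 0 0 0 0",
)

```text
t: 7.12
position: [0.623, -0.0303, 0.1432]
tool_rot: [0.115, -0.115, 0.698, -0.698]
wrist_force: [-1.5, 0.5, 1.1]
finger_gap: -0.001
```

Emit:
carry_out(
  motion="-0.5 0 0 0 0; -1 0 0 0 0",
)

```text
t: 7.38
position: [0.624, -0.0299, 0.1432]
tool_rot: [0.115, -0.115, 0.698, -0.698]
wrist_force: [-1.6, 0.6, 0.2]
finger_gap: -0.0
```

Emit:
carry_out(
  motion="-0.5 0 0 0 0; -1 0 0 0 0",
)

```text
t: 7.62
position: [0.625, -0.0296, 0.1432]
tool_rot: [0.115, -0.115, 0.698, -0.698]
wrist_force: [-2.5, -0.6, -0.6]
finger_gap: -0.002
```

Emit:
carry_out(
  motion="-0.5 0 0 0 0; -1 0 0 0 0",
)

```text
t: 7.88
position: [0.6259, -0.0293, 0.1433]
tool_rot: [0.115, -0.115, 0.698, -0.698]
wrist_force: [-2.0, 0.3, -0.1]
finger_gap: 0.001
```

Emit:
carry_out(
  motion="-0.5 0 0 0 0; -1 0 0 0 0",
)

```text
t: 8.12
position: [0.6269, -0.029, 0.1432]
tool_rot: [0.115, -0.115, 0.698, -0.698]
wrist_force: [-2.0, -1.0, -0.6]
finger_gap: -0.0
```

Emit:
carry_out(
  motion="-0.5 0 0 0 0; -1 0 0 0 0",
)

```text
t: 8.38
position: [0.6278, -0.0286, 0.1432]
tool_rot: [0.115, -0.115, 0.698, -0.698]
wrist_force: [-2.6, -0.4, -0.2]
finger_gap: -0.003
```

Emit:
carry_out(
  motion="-0.5 0 0 0 0; -1 0 0 0 0",
)

```text
t: 8.62
position: [0.6288, -0.0283, 0.1433]
tool_rot: [0.115, -0.115, 0.698, -0.698]
wrist_force: [-1.5, -0.3, -0.1]
finger_gap: -0.005
```

Emit:
carry_out(
  motion="-0.5 0 0 0 0; -1 0 0 0 0",
)

```text
t: 8.88
position: [0.6297, -0.028, 0.1432]
tool_rot: [0.115, -0.115, 0.698, -0.698]
wrist_force: [-2.1, 0.2, -0.1]
finger_gap: 0.0
```

Emit:
carry_out(
  motion="-0.5 0 0 0 0; -1 0 0 0 0",
)

```text
t: 9.12
position: [0.6306, -0.0276, 0.1432]
tool_rot: [0.115, -0.115, 0.698, -0.698]
wrist_force: [-1.7, -0.2, 0.8]
finger_gap: -0.003
```

Emit:
carry_out(
  motion="-0.5 0 0 0 0; -1 0 0 0 0",
)

```text
t: 9.38
position: [0.6316, -0.0274, 0.1432]
tool_rot: [0.115, -0.115, 0.698, -0.698]
wrist_force: [-1.8, 1.3, -0.2]
finger_gap: -0.001
```

Emit:
carry_out(
  motion="-0.5 0 0 0 0; -1 0 0 0 0",
)

```text
t: 9.62
position: [0.6326, -0.027, 0.1433]
tool_rot: [0.115, -0.115, 0.698, -0.698]
wrist_force: [-2.3, 0.7, -0.4]
finger_gap: 0.002
```

Emit:
carry_out(
  motion="-0.5 0 0 0 0; -1 0 0 0 0",
)

```text
t: 9.88
position: [0.6335, -0.0267, 0.1433]
tool_rot: [0.115, -0.115, 0.698, -0.698]
wrist_force: [-2.8, -0.5, -0.5]
finger_gap: 0.004
```

Emit:
carry_out(
  motion="-0.5 0 0 0 0; -1 0 0 0 0",
)

```text
t: 10.12
position: [0.6344, -0.0264, 0.1432]
tool_rot: [0.115, -0.115, 0.698, -0.698]
wrist_force: [-2.7, 0.7, 0.2]
finger_gap: -0.001
```

Emit:
carry_out(
  motion="-0.5 0 0 0 0; -1 0 0 0 0",
)

```text
t: 10.38
position: [0.6349, -0.0262, 0.1432]
tool_rot: [0.115, -0.116, 0.698, -0.698]
wrist_force: [-3.2, -0.2, 0.4]
finger_gap: -0.0
```

Emit:
carry_out(
  motion="-0.5 0 0 0 0; -0.5 0 0 0 0",
)

```text
t: 10.62
position: [0.6352, -0.0261, 0.1432]
tool_rot: [0.115, -0.116, 0.698, -0.698]
wrist_force: [-5.0, -0.3, 1.5]
finger_gap: 0.001
```

```bash
python3 go.py
```

```text
t 10.62 TCP stand mm [ 62.962  35.279 143.225] F stand -4.835894121109571 1.3507273476962915 1.5440222328940951 gap 0.001
```

Emit:
carry_out(
  motion="-0.5 0 0 0 0; -0.5 0 0 0 0",
)

```text
t: 10.88
position: [0.6354, -0.0261, 0.1432]
tool_rot: [-0.115, 0.116, -0.698, 0.698]
wrist_force: [-6.0, -0.9, 2.1]
finger_gap: 0.003
```

Emit:
carry_out(
  motion="-0.5 0 0 0 0; -0.5 0 0 0 0",
)

```text
t: 11.12
position: [0.6355, -0.026, 0.1431]
tool_rot: [-0.114, 0.117, -0.698, 0.698]
wrist_force: [-6.2, -1.4, 2.5]
finger_gap: 0.002
```

Emit:
carry_out(
  motion="-0.5 0 0 0 0; -0.5 0 0 0 0",
)

```text
t: 11.38
position: [0.6356, -0.026, 0.1431]
tool_rot: [-0.114, 0.117, -0.698, 0.698]
wrist_force: [-7.5, -0.7, 2.8]
finger_gap: 0.002
```

Emit:
carry_out(
  motion="-0.5 0 0 0 0; -0.5 0 0 0 0",
)

```text
t: 11.62
position: [0.6368, -0.0256, 0.1432]
tool_rot: [0.115, -0.116, 0.698, -0.698]
wrist_force: [-5.9, -1.4, 1.9]
finger_gap: -0.003
```

```bash
python3 go.py
```

```text
t 11.62 TCP stand mm [ 64.669  35.282 143.232] F stand -6.007945194736624 0.5400756368136046 1.906992683536795 gap -0.003
```

Emit:
carry_out(
  motion="0 0 0 0 0",
)

```text
t: 11.75
position: [0.6373, -0.0254, 0.1432]
tool_rot: [0.115, -0.116, 0.698, -0.698]
wrist_force: [-4.8, 0.2, 1.0]
finger_gap: 0.001
```

Emit:
carry_out(
  motion="0 0 0 0 0; 0 0 0 0 0",
)

```text
t: 12.0
position: [0.6379, -0.0252, 0.1433]
tool_rot: [0.115, -0.115, 0.698, -0.698]
wrist_force: [-3.6, 1.0, 0.8]
finger_gap: 0.002
```

```bash
python3 go.py; python3 look.py 5; python3 - <<'E'
import pickle;from go import *
for k in (4,5):
  d=pickle.load(open(f"d{k}.pkl","rb"))["scene"]; b=max(blobs(d,"red"),key=lambda b:b[1][4])[0]
  p=(onz(d,b,.132)-O); print(k,p@ex*1000,p@ey*1000)
E
```

```text
t 12.0 TCP stand mm [ 65.795  35.277 143.279] F stand -3.0771893632161205 2.1063580582855415 0.8292516882574119 gap 0.002
top red []
top yel []
scene red [([357.3, 202.2], 12), ([305.6, 226.2], 80)]
scene yel [([363.0, 215.9], 200)]
4 67.71089586799881 36.5533812946002
5 84.22462156918648 36.43467087000918
```

Emit:
carry_out(
  motion="-0.5 0 0 0 0; -0.5 0 0 0 0",
)

```text
t: 12.35
position: [0.6387, -0.025, 0.1433]
tool_rot: [0.116, -0.115, 0.698, -0.698]
wrist_force: [-2.1, 1.2, -0.4]
finger_gap: 0.003
```

Emit:
carry_out(
  motion="3 0 0 0 0; 8 0 0 0 0; 15 0 0 0 0; 15 0 0 0 0",
)

```text
t: 12.85
position: [0.6236, -0.0302, 0.1434]
tool_rot: [-0.115, 0.115, -0.698, 0.698]
wrist_force: [-0.2, -0.4, -0.0]
finger_gap: 0.0
```

```bash
python3 go.py; python3 look.py 6; python3 - <<'E'
import pickle;from go import *
for k in (4,5,6):
  d=pickle.load(open(f"d{k}.pkl","rb"))["scene"]; b=max(blobs(d,"red"),key=lambda b:b[1][4])[0]
  p=(onz(d,b,.132)-O); print(k,p@ex*1000,p@ey*1000)
E
```

```text
t 12.85 TCP stand mm [ 50.625  35.112 143.383] F stand -0.2885148660881013 -0.3613004242865418 -0.04500054125429138 gap 0.0
top red []
top yel [([270.0, 189.2], 126)]
scene red [([357.3, 202.2], 12), ([305.7, 226.7], 73)]
scene yel [([363.3, 215.3], 198)]
4 67.71089586799881 36.5533812946002
5 84.22462156918648 36.43467087000918
6 85.17739412133125 37.130187089739195
```

View pics/6.png

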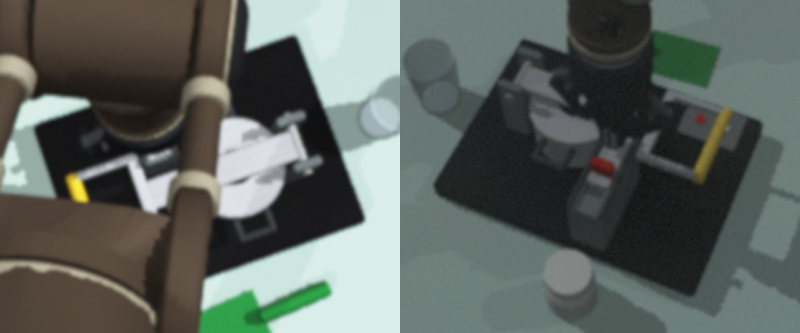

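The lug stays about 26 mm back with the fingers 15 mm clear and no force on the wrist. Next is the rod, approached with the gripper half open so it clears the bow.

Emit:
carry_out(
  motion="0 -20 0 0 0; 0 -60 0 0 0; 20 -60 -35 0 0.5; 40 -60 -70 0 0.5; 50 -60 -90 0 0.5",
)

```text
t: 13.58
position: [0.5471, 0.0402, 0.2047]
tool_rot: [-0.116, 0.115, -0.698, 0.698]
wrist_force: [-0.8, 0.9, 0.2]
finger_gap: 0.501
```

Emit:
carry_out(
  motion="0 0 0 0 0.5; 0 0 0 0 0.5",
)

```text
t: 13.82
position: [0.549, 0.0387, 0.204]
tool_rot: [-0.116, 0.115, -0.697, 0.698]
wrist_force: [0.3, -0.1, -0.3]
finger_gap: 0.501
```

```bash
python3 go.py 0 125 103; python3 look.py 7
```

```text
t 13.82 TCP stand mm [  2.269 124.428 204.009] F stand 0.2481763118690303 -0.2023168660828607 -0.2582140597246137 gap 0.501
R [[-0.947, 0.002, 0.322], [-0.322, -0.001, -0.947], [-0.002, -1.0, 0.001]]
shift mm [  2.465 101.004  -0.705] twists [np.float64(3.1414888524879268), np.float64(-0.00010380110186637383)] q [-0.008  0.212  1.851 -0.001  1.076  1.235]
top red [([304.7, 146.8], 74), ([306.6, 232.2], 26)]
top yel [([279.1, 215.5], 179)]
scene red [([357.4, 202.2], 12), ([305.4, 226.8], 72)]
scene yel [([363.1, 215.7], 204)]
```

View pics/7.png

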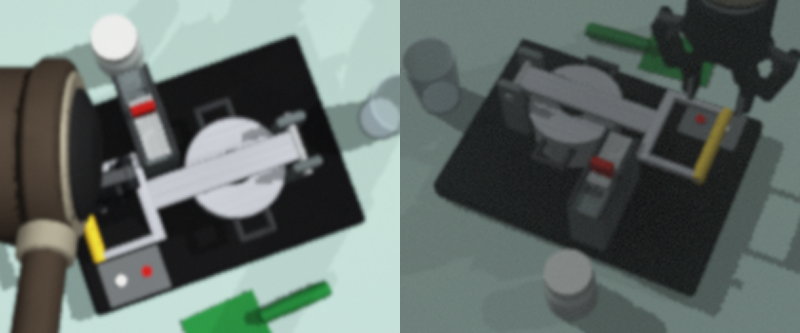

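The top view shows the tongue clear of the arm, with the lug at (305,147), and the fingers straddle the rod. I'll descend and grip.

Emit:
carry_out(
  motion="2 40 -0.5 0 0.5; 2 80 -0.5 0 0.5; 2 99 -0.5 0 0.5; 2 99 -0.5 0 0.5",
)

```text
t: 14.42
position: [0.5449, 0.0386, 0.1028]
tool_rot: [0.114, -0.116, 0.698, -0.697]
wrist_force: [0.6, -0.5, -0.2]
finger_gap: 0.497
```

Emit:
carry_out(
  motion="0 0 0 0 0; 0 0 0 0 0; 0 0 0 0 0; 0 0 0 0 0",
  squeeze=40,
)

```text
t: 14.92
position: [0.5471, 0.0396, 0.1061]
tool_rot: [0.117, -0.114, 0.698, -0.698]
wrist_force: [-1.0, 4.1, 7.0]
finger_gap: 0.149
```

```bash
python3 go.py; python3 look.py 8
```

```text
t 14.93 TCP stand mm [  0.749 125.922 106.079] F stand 0.3238463774856486 4.209023293127822 6.967298195502214 gap 0.149
top red [([304.7, 146.8], 75), ([306.6, 232.3], 27)]
top yel []
scene red [([305.6, 226.8], 71)]
scene yel [([365.3, 207.6], 14), ([358.2, 225.9], 70)]
```

View pics/8.png

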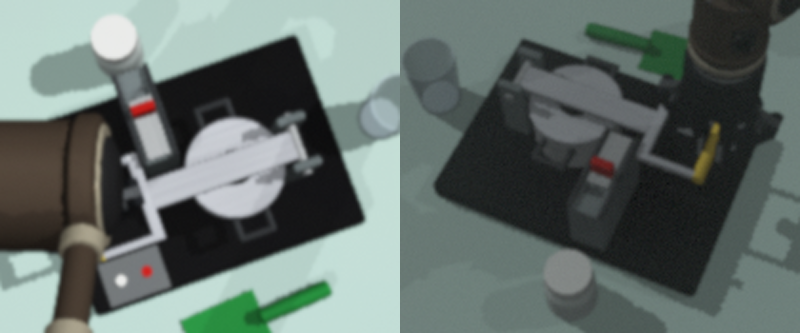

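Emit:
carry_out(
  motion="0 -18 0.7 0 0; 0 -35.8 2.9 0 0; 0 -53.5 6.4 0 0; 0 -70.8 11.4 0 0; 0 -87.6 17.8 0 0",
)

```text
t: 15.65
position: [0.5523, 0.0242, 0.1923]
tool_rot: [0.116, -0.114, 0.699, -0.696]
wrist_force: [4.5, 6.9, -4.0]
finger_gap: 0.148
```

```bash
python3 go.py; python3 look.py 9
```

```text
t 15.65 TCP stand mm [  0.662 109.685 192.349] F stand 6.485835349859814 5.115720951446747 -4.041842222310453 gap 0.148
top red [([305.3, 146.6], 67), ([306.7, 232.1], 25)]
top yel []
scene red [([358.0, 202.5], 10), ([305.4, 226.7], 70)]
scene yel [([360.1, 180.4], 16), ([352.5, 199.5], 85)]
```

View pics/9.png

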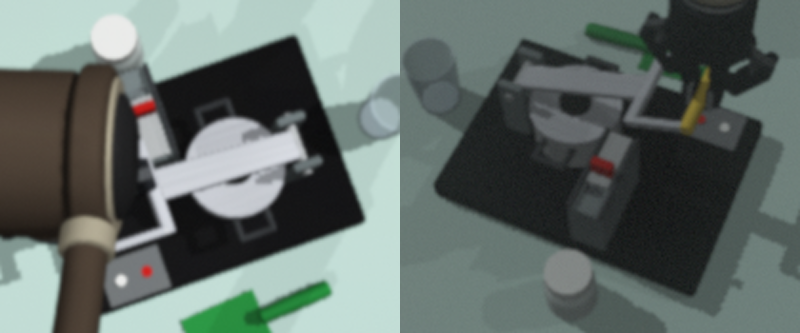

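The clamp is rising with the rod still held, and the lug is unchanged. I'll continue the arc.

Emit:
carry_out(
  motion="0 -16.3 7.7 0 0; 0 -31.9 16.6 0 0; 0 -46.8 26.8 0 0; 0 -60.7 38.1 0 0; 0 -73.8 50.5 0 0",
)

```text
t: 16.38
position: [0.5678, -0.0205, 0.2675]
tool_rot: [0.116, -0.114, 0.702, -0.694]
wrist_force: [-1.1, 14.3, 5.5]
finger_gap: 0.147
```

```bash
python3 go.py; python3 look.py 10
```

```text
t 16.38 TCP stand mm [  0.982  62.33  267.513] F stand 3.570489052429738 13.93242609780138 5.456263012807595 gap 0.147
top red [([307.0, 232.2], 28)]
top yel [([306.6, 206.1], 141)]
scene red [([357.3, 202.2], 12), ([305.4, 226.6], 71)]
scene yel [([328.7, 166.9], 77)]
```

View pics/10.png

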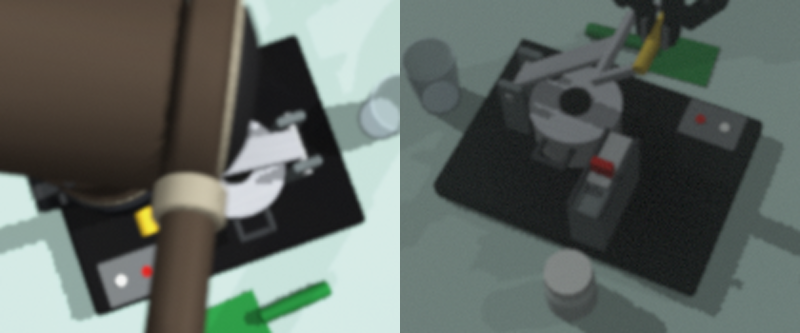

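Emit:
carry_out(
  motion="0 -12 13.4 0 0; 0 -22.9 27.7 0 0; 0 -32.6 42.9 0 0; 0 -41.1 58.8 0 0; 0 -45.8 69 0 0",
)

```text
t: 17.1
position: [0.591, -0.087, 0.3173]
tool_rot: [0.118, -0.113, 0.7, -0.695]
wrist_force: [-1.1, 6.3, 8.8]
finger_gap: 0.148
```

Emit:
carry_out(
  motion="0 0 0 0 0; 0 0 0 0 0; 0 0 0 0 0",
)

```text
t: 17.48
position: [0.5916, -0.0887, 0.3178]
tool_rot: [0.118, -0.113, 0.699, -0.697]
wrist_force: [-3.5, 7.0, 17.0]
finger_gap: 0.142
```

```bash
python3 go.py; python3 look.py 11
```

```text
t 17.48 TCP stand mm [  1.485  -9.882 317.839] F stand -1.0679149658087126 7.738389422437828 16.98493747490093 gap 0.142
top red [([304.7, 146.7], 73), ([306.7, 232.0], 24)]
top yel [([354.4, 183.1], 178)]
scene red [([357.4, 202.2], 12), ([305.5, 226.4], 66)]
scene yel [([290.0, 136.9], 64)]
```

View pics/11.png

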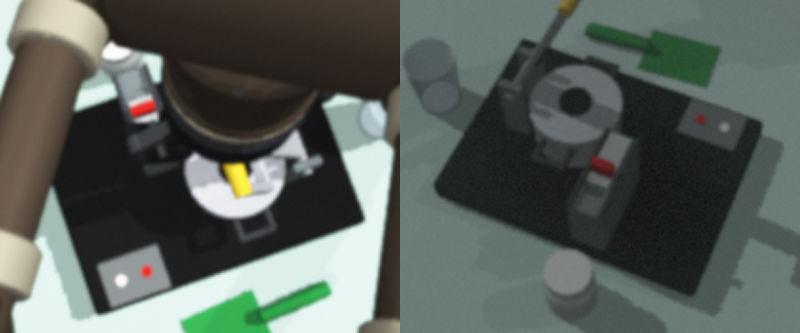

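θ is about 1.17 rad. Now I'll release and rise straight up.

Emit:
carry_out(
  motion="0 -1 0 0 0.2; 0 -1 0 0 0.35; 0 -1 0 0 0.5; 0 -1 0 0 0.5",
)

```text
t: 18.08
position: [0.5894, -0.0914, 0.3115]
tool_rot: [0.115, -0.116, 0.698, -0.698]
wrist_force: [-0.4, 0.1, -1.0]
finger_gap: 0.497
```

Emit:
carry_out(
  motion="0 -10 0 0 0.5; 0 -30 0 0 0.5; 0 -60 0 0 0.5; 0 -80 0 0 0.5; 0 -80 0 0 0.5",
)

```text
t: 18.7
position: [0.5911, -0.0913, 0.3959]
tool_rot: [-0.117, 0.113, -0.697, 0.698]
wrist_force: [0.1, 0.1, -0.3]
finger_gap: 0.5
```

```bash
python3 go.py; python3 look.py 12; python3 - <<'E'
import pickle;from go import *
D=pickle.load(open("d12.pkl","rb")); cv2.imwrite("pics/12s.png",D["scene"]["color"][:,:,::-1])
g=max(blobs(D["scene"],"yel"),key=lambda b:b[1][4])[0];h=max(blobs(D["top"],"yel"),key=lambda b:b[1][4])[0]
p,e=tri(D["scene"],g,D["top"],h); d=p-O; print("rod stand",d@ex*1e3,d@ey*1e3,d[2]*1e3,"err",e,"theta",np.arctan2(d[2]-.105,d@ey+.1))
E
```

```text
t 18.7 TCP stand mm [  0.187 -12.205 395.89 ] F stand 0.09834068177734348 0.06881500801331664 -0.3298582383608226 gap 0.5
top red [([306.7, 232.0], 24)]
top yel [([351.8, 175.8], 342)]
scene red [([357.3, 202.2], 12), ([305.4, 226.2], 62)]
scene yel [([297.3, 125.8], 196)]
rod stand -17.23703970390364 -16.652121770638267 288.82219552983446 err 0.00718140985505692 theta 1.1451054959091906
```

View pics/12s.png

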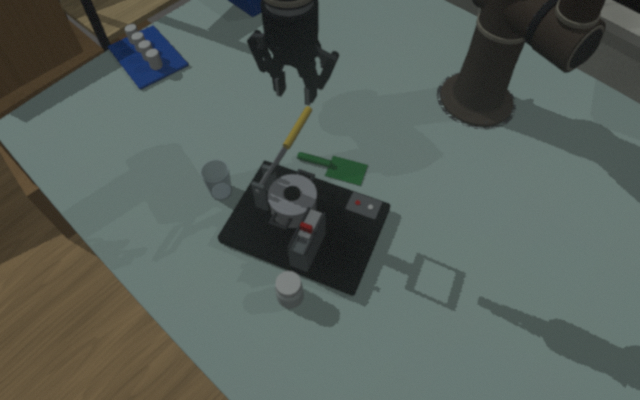

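The gripper is clear above the rod, which runs from (310,112) to (287,143). The lug is still back, and the jar, beaker and spatula sit at their starting pixels. The triangulated x of -17 mm is off because the gripper partly hides the rod in the top view, so I'll check the angle from the scene view alone before handing in.

```bash
python3 - <<'E'
import pickle;from go import *
d=pickle.load(open("d12.pkl","rb"))["scene"]; print([b[0] for b in blobs(d,"yel")])
for t in (1.0,1.1,1.15,1.2,1.25):
  print(t,proj(d,W(0,-100+225*np.cos(t),105+225*np.sin(t))))
E
python3 -c "
from workcell import ticket; print(ticket.hand_in())"
```

```text
[array([297.255, 125.801])]
1.0 [315.095 137.523]
1.1 [304.547 129.805]
1.15 [299.035 126.141]
1.2 [293.395 122.629]
1.25 [287.651 119.286]
the job is handed in; nothing more can be done
None
```

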